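Clear the clay scraps into the reclaim tub

ROBOT

A 6-joint arm with a two-finger parallel gripper is mounted at the origin on the work surface. World frame = base frame: x ahead of the robot, y to its left, z up, the work surface at z = 0. Lengths are in m, angles in rad, forces in N, time in s.
With the tool pointing down it reaches from about 0.3 to 0.85 m from the base axis. Payload 5.4 kg.
Tool frame: the origin (TCP) lies on the mounting face of the last link; the fingertips stand 173 mm ahead of it and the grasp point (between the pads) lies 155 mm ahead of it; z points along the fingers, x is the direction in which the jaws open and shut, and the axes are right-handed (so a half turn about z gives the same grasp; the last joint's range is limited). The gripper opens to 85 mm and grips with 20 to 120 N. Pads are 22 mm wide; open, the fingers measure 114 mm over their backs; the gripper's body (76 mm by 85 mm) begins 54 mm behind the grasp point. The pads swing forward as they close: fully open they stand 13 mm farther back than shut.
Start: joints at [-1.424, 0.158, 1.597, -0, 1.386, -0.21], TCP at [0.201, -0.539, 0.405] pointing down, gripper open.
Joint ranges: [-2.91, 2.91], [-0.94, 2.29], [0.18, 2.7], [-1.29, 4.43], [0.17, 2.64], [-3, 3]. Speed limits (rad/s): [2.57, 2.57, 3.14, 3.14, 3.14, 3.14].

INTERFACE

Orientations are given as a unit quaternion [x, y, z, w].
In Python, from plant import arm gives the robot as it stands. The module is installed in compiled form; this text tells all that it offers.
- The arm moves only by the tool move_arm, never from a script. Its argument "commands" is a list of rows, each a list of 3 entries, a list of its own where there are three numbers: the shift along the tool's x, y, z in m, then the turn about the tool's z in rad, then the opening in per cent of the stroke, from 0 (shut) to 100 (fully open). In form: [[[dx, dy, dz], roll, fingers], ...]. A call has exactly 8 rows; each row is the pose to reach, as a shift and turn from the pose commanded when the call began, along the tool's axes at that moment; what a row does not reach only later rows make up. A row lasts 1/8 s, in which the tool goes at most 62.5 mm and 10.7 degrees, less where a joint would pass 70% of its speed; a pose out of reach is approached as far as the arm can. A call with a gripper value outside its range is refused whole. The fingers move at their own pace and stop on an object; "squeeze" is the grip in N (left out, the last holds). Time passes only in rows, so rows that repeat a pose let the fingers close, or fill a call up. It gives the time, the measured TCP pose, the force and the opening at its end, in the units of the state.
- arm.state(): the state, without advancing time (a new reading comes with each control period).
- arm.snapshot(name): name is "side" or "top"; returns a dict with "img" (420x560x3 uint8, red, green, blue), "K" (3x3 intrinsics, pixels), "R" (3x3) and "t" (3): a world point X has camera coordinates R X + t. Camera axes: x right, y down, z forward; pixel columns grow to the right and rows downward; lengths in m; the calibration is good to about 2 mm. A picture is of the moment at which its call begins. There is no depth.
- arm.job_done(): hands the job in, once; it reports no verdict.
The state is a dict: "time": time; "joints": joint angles; "dq": joint speeds; "joint_efforts": joint torques, N m; "eef_pos": TCP position; "tool_rot": TCP orientation; "wrist_force": force on the tool from outside, world axes, zero at the start; "wrist_torque": the same for the moment, N m; "width": finger opening in m.
Only numpy, scipy, OpenCV 4.12 (cv2) and the standard library are available. Lean on these libraries where they do the work, as an engineer would, in place of code of your own. Each camera call takes 0.05 s, during which the arm holds its last target.

TASK

Clean up the pottery bench: put the two rough scraps of dry clay, the torn strip and the knobbly lump, into the low, wide, empty tub so that both lie inside it. Leave the little finished clay cup that is drying among them standing where it is.

Things in the scene. Friction and masses are not known exactly. Their poses are not given: they have to be found in the camera images.
- strip_center (a point): Torn strip of dry grey-beige clay with rough ends, about 73 x 30 x 30 mm (x, y, z), 60 to 130 g, lying flat on the table. The point is its middle, 15 mm above its underside; x along its length, z up. Its two long sides (facing +y and -y) are flat, upright and 30 mm apart: grip it across y.
- lump_center (a point): Knobbly lump of the same dry clay, about 52 x 40 x 40 mm (x, y, z), 70 to 140 g, resting on the table on its flat underside. The point is its middle, 20 mm above its underside; z up. Two flat upright sides, facing +y and -y, are 40 mm apart: grip it across y.
- tub: Low, wide, empty round reclaim tub of slip-stained off-white plastic, open at the top, fixed to the bench; it stands to the left or the right. Origin at the centre of its underside; outside diameter 196 mm at the rim (184 mm at the foot), wall 6 mm, inner floor 6 mm above the table, rim (a 3 mm bead) 80 mm above the table. Not to be mistaken for the turntable with a bowl on it, nor for the tall white bucket.
- cup_center (a point): Finished clay cup, neat, round and hollow, 64 mm across the mouth and 58 mm high, upright on the table among the scraps; it must stay. The point is on its axis, 29 mm above its foot; z up.
Things that resemble listed ones, but are neither listed nor needed, are in the scene too. What is shaped like the part that bears strip_center but green or turquoise is not meant.

How it is judged:
By the outcome, as a careful person would: the job done as asked, in the order asked, and still so for the second after the job is handed in, with the robot touching nothing.
It also fails if it takes over 58 s, if anything falls off the work surface, if the arm or the gripper's body presses on something with over 40 N, if the wrist force passes 120 N, or if a joint passes its speed limit or range.

## Working session

There is one attempt and no reset: what is moved stays moved. The work goes in short steps, Python scripts to look and compute and a tool call to move; the robot and the scene stay as the last step left them, time stands still between calls to the robot, and variables do not carry over. Pictures are saved under pics/ and viewed, and the job is handed in when it is done.

Besides the shell and the picture viewer there is one more tool, called after "Call:" by a JSON object that holds its "name" and its "arguments". move_arm: Moves the arm, as the interface text tells. Its arguments: {"type":"object","properties":{"commands":{"type":"array","items":{"type":"array"}},"squeeze":{"type":"number"}},"required":["commands"]}

```bash
mkdir -p pics; cat > h.py <<'E'
import numpy as np,cv2
from plant import arm
def snap(n,f):
    s=arm.snapshot(n); cv2.imwrite('pics/'+f,s['img'][:,:,::-1]); np.savez('pics/'+f+'.npz',**s); return s
def ray(s,u,v,z):
    d=s['R'].T@np.linalg.inv(s['K'])@np.array([u,v,1.]); c=-s['R'].T@s['t']; return c+d*(z-c[2])/d[2]
def proj(s,X):
    p=s['K']@(s['R']@np.array(X)+s['t']); return p[:2]/p[2]
def load(f):
    return dict(np.load('pics/'+f+'.npz'))
E
python3 - <<'E'
from h import *
for n in('top','side'):
    s=snap(n,n+'0.png'); print(n,-s['R'].T@s['t'],s['R'].round(3).tolist(),s['K'].round(1).tolist())
st=arm.state(); print({k:np.round(v,3).tolist() for k,v in st.items()})
E
```

```text
top [ 0.388019   -0.02024608  1.2201269 ] [[-0.019, -1.0, -0.011], [-0.991, 0.02, -0.131], [0.131, 0.009, -0.991]] [[480.0, 0.0, 283.8], [0.0, 480.0, 204.2], [0.0, 0.0, 1.0]]
side [0.01907692 0.74135514 0.68158646] [[-0.829, -0.559, 0.007], [-0.327, 0.474, -0.817], [0.454, -0.68, -0.576]] [[438.6, 0.0, 280.8], [0.0, 438.6, 210.5], [0.0, 0.0, 1.0]]
{'time': 0.1, 'joints': [-1.424, 0.159, 1.598, -0.0, 1.386, -0.21], 'dq': [0.001, -0.001, -0.002, -0.0, -0.001, 0.001], 'joint_efforts': [-0.0, -39.699, -33.234, -0.0, 0.004, 0.0], 'eef_pos': [0.201, -0.539, 0.404], 'tool_rot': [0.821, -0.57, -0.001, -0.001], 'wrist_force': [-0.679, 0.154, -0.132], 'wrist_torque': [0.0, 0.002, -0.012], 'width': 0.086}
```

View pics/top0.png

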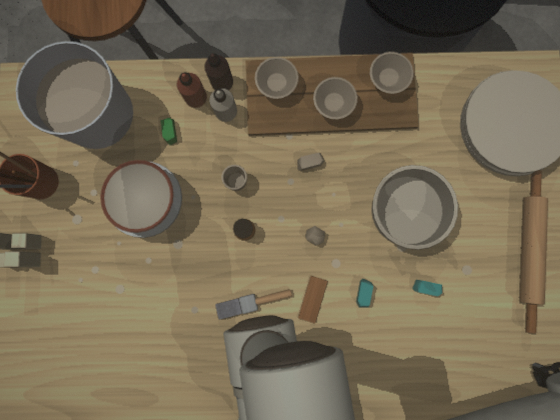

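View pics/side0.png

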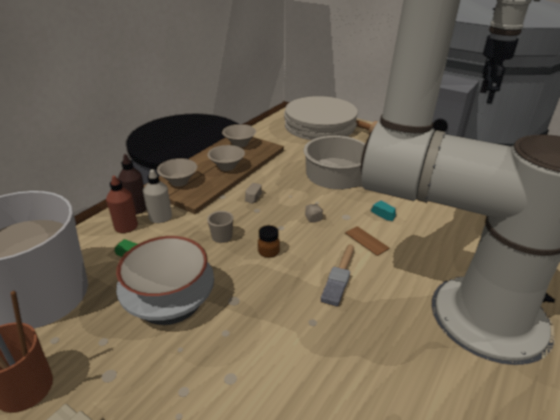

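```bash
python3 - <<'E'
from h import *
a=cv2.imread('pics/top0.png')[135:265,215:375]; b=cv2.imread('pics/side0.png')[170:270,190:350]
cv2.imwrite('pics/c1.png',cv2.resize(a,None,fx=4.5,fy=4.5,interpolation=2)); cv2.imwrite('pics/c2.png',cv2.resize(b,None,fx=5,fy=5,interpolation=2))
E
```

```text
(no output)
```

View pics/c1.png

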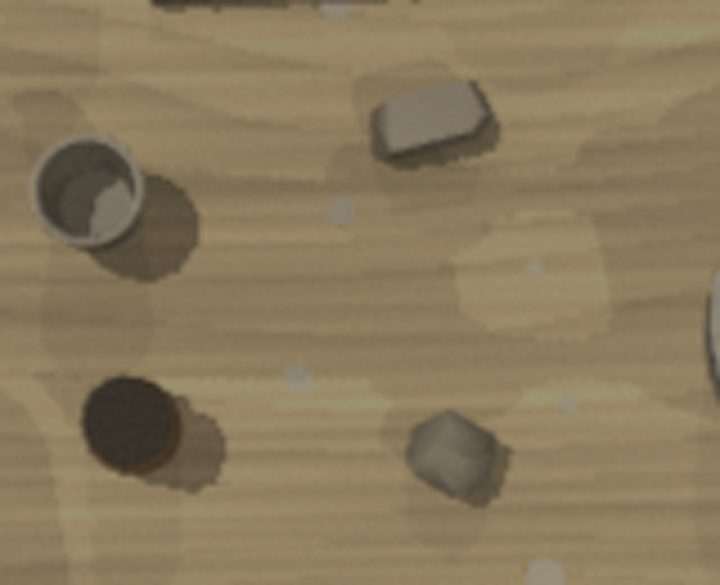

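View pics/c2.png

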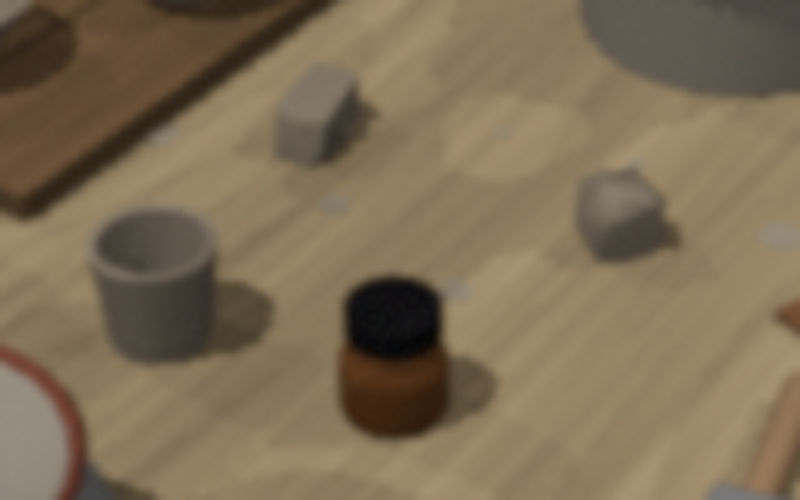

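Candidates for the strip are grey-beige (310,161), green (169,131) and turquoise (366,293) and (428,288). Only (310,161) is clay-coloured, and it has flat, upright long sides. The lump is at (315,236) and the cup at (235,178). The tub is the low, empty, round one at (414,208); the bowl on the turntable at (140,198) and the tall bucket at (75,95) are not it. Next I measure the angles.

```bash
python3 - <<'E'
from h import *
a=cv2.imread('pics/top0.png'); b=cv2.imread('pics/side0.png')
def cr(im,u,v,r=17): return cv2.resize(im[v-r:v+r,u-r:u+r],(400,400),interpolation=cv2.INTER_CUBIC)
o=np.vstack([np.hstack([cr(a,315,236),cr(a,310,161)]),np.hstack([cr(b,314,212),cr(b,254,193)])])
o=cv2.convertScaleAbs(o,alpha=1.6)[:, :]
cv2.imwrite('pics/c3.png',cv2.resize(o,(600,600)))
t=load('top0.png'); s=load('side0.png')
print('strip',ray(t,310,161,.03),ray(s,254,193,.015)); print('lump',ray(t,315,236,.03),ray(s,314,212,.02)); print('cup',ray(t,235,177,.058),ray(s,221,218,.058)) 
print('tub rim',[ray(t,u,v,.08).round(3).tolist() for u,v in[(373,208),(457,208),(415,166),(415,244)]])
E
```

```text
strip [ 0.6546524  -0.07795512  0.03      ] [ 0.65305298 -0.07333912  0.015     ]
lump [ 0.46474256 -0.08535989  0.03      ] [ 0.46492535 -0.08317009  0.02      ]
cup [0.61214608 0.10909168 0.058     ] [0.61097074 0.11292429 0.058     ]
tub rim [[0.526, -0.223, 0.08], [0.522, -0.423, 0.08], [0.626, -0.328, 0.08], [0.438, -0.318, 0.08]]
```

View pics/c3.png

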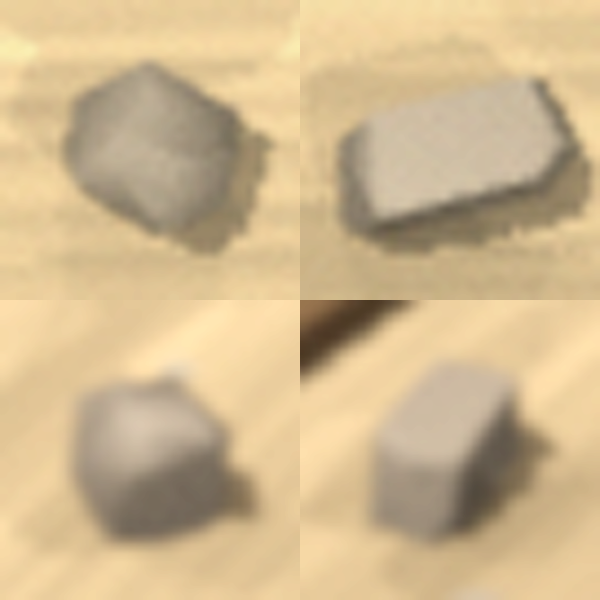

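```bash
cat >> h.py <<'E'
t=load('top0.png'); s=load('side0.png')
def T(x,y,cu,cv): return (cu-17+x/300*34-.5+.5, cv-17+y/300*34)
E
python3 - <<'E'
from h import *
def ang(p,q): d=q-p; return np.degrees(np.arctan2(d[1],d[0])),np.linalg.norm(d[:2])
L=lambda x,y,z=.02: ray(t,*T(x,y,315,236),z)
print('lump edges',ang(L(150,62),L(240,115)),ang(L(85,190),L(160,232)))
S=lambda x,y,z=.03: ray(t,*T(x-300,y,310,161),z)
print('strip edges',ang(S(370,120),S(535,80)),ang(S(380,220),S(540,183)), ang(S(370,120),S(380,220)))
LS=lambda x,y,z=0.0: ray(s,*T(x,y-300,314,212),z)
print('lump side bottom',ang(LS(115,540),LS(225,505)),LS(115,540),LS(225,505))
SS=lambda x,y,z: ray(s,*T(x-300,y-300,254,193),z)
print('strip side', ang(SS(455,465,.03),SS(515,380,.03)),ang(SS(378,440,.03),SS(440,360,.03)))
# model overlay
def model(img,cam,c,yaw,lx,ly,h,col):
    R=np.array([[np.cos(yaw),-np.sin(yaw)],[np.sin(yaw),np.cos(yaw)]])
    for z in(0,h):
        P=[]
        for a,b in((1,1),(1,-1),(-1,-1),(-1,1)):
            xy=R@np.array([a*lx/2,b*ly/2])+c; P.append(proj(cam,[*xy,z]))
        cv2.polylines(img,[np.int32((np.array(P)+.5)*8)],True,col,1)
import sys
def big(f): return cv2.resize(cv2.imread('pics/'+f),None,fx=8,fy=8,interpolation=2)
it,is_=big('top0.png'),big('side0.png')
for c,y,lx,ly,h in(((.465,-.085),np.radians(-118),.052,.04,.04),((.656,-.076),np.radians(-75),.073,.03,.03)):
    model(it,t,np.array(c),y,lx,ly,h,(0,0,255)); model(is_,s,np.array(c),y,lx,ly,h,(0,0,255))
def c(im,u,v,r=18): return im[(v-r)*8:(v+r)*8,(u-r)*8:(u+r)*8]
cv2.imwrite('pics/o1.png',np.vstack([np.hstack([c(it,315,236),c(it,310,161)]),np.hstack([c(is_,314,212),c(is_,254,193)])]))
E
```

```text
lump edges (np.float64(-121.8389682311024), np.float64(0.02950828347820662)) (np.float64(-120.439567473801), np.float64(0.02420098526488356))
strip edges (np.float64(-77.33362266915512), np.float64(0.048840613657363426)) (np.float64(-77.97706905575055), np.float64(0.04707903028316679)) (np.float64(-175.77207179039146), np.float64(0.029372109581757927))
lump side bottom (np.float64(-118.2172370160433), np.float64(0.03823706101331453)) [ 0.46360644 -0.0626171   0.        ] [ 0.44552735 -0.09631011  0.        ]
strip side (np.float64(-74.53717810397923), np.float64(0.05240283977748123)) (np.float64(-75.416257887916), np.float64(0.050466862774309604))
```

View pics/o1.png

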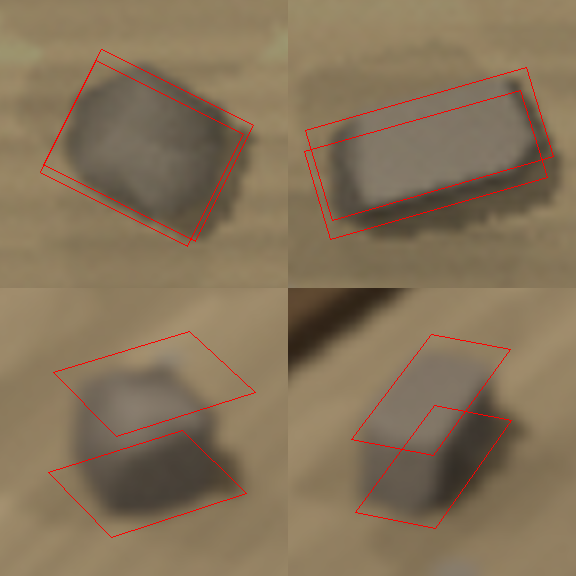

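```bash
cat > go.py <<'E'
import sys; from h import *
from scipy.spatial.transform import Rotation as Ro
def go(x,y,z,yawdeg):
    st=arm.state(); R=Ro.from_quat(st['tool_rot']).as_matrix()
    d=R.T@(np.array([x,y,z])-st['eef_pos']); cur=np.degrees(np.arctan2(R[1,0],R[0,0]))
    r=-np.radians((yawdeg-cur+90)%180-90)
    print('t',round(float(st['time']),2),'pos',np.round(st['eef_pos'],4),'yaw',cur.round(2),'Rz',R[:,2].round(3),'j6',round(float(st['joints'][5]),2),'F',np.round(st['wrist_force'],1),'w',round(float(st['width']),4)); print('shift',d.round(4),'roll',round(float(r),3))
if len(sys.argv)>4: go(*map(float,sys.argv[1:5]))
E
python3 go.py .653 -.08 .36 14
python3 - <<'E'
from h import *
# board edge & refine overlay
print([ray(t,u,133,.02).round(3).tolist() for u in(250,310,415)])
def model(img,cam,c,yaw,lx,ly,h):
    a=np.radians(yaw);R=np.array([[np.cos(a),-np.sin(a)],[np.sin(a),np.cos(a)]])
    for z in(0,h):
        P=[proj(cam,[*(R@np.array([i*lx/2,j*ly/2])+c),z]) for i,j in((1,1),(1,-1),(-1,-1),(-1,1))]
        cv2.polylines(img,[np.int32((np.array(P)+.5)*8)],True,(0,0,255),1)
def big(f): return cv2.resize(cv2.imread('pics/'+f),None,fx=8,fy=8,interpolation=2)
it,is_=big('top0.png'),big('side0.png')
for cc,y,lx,ly,h in(((.464,-.089),-120,.052,.04,.04),((.653,-.080),-76,.073,.03,.03)):
    model(it,t,np.array(cc),y,lx,ly,h); model(is_,s,np.array(cc),y,lx,ly,h)
def c(im,u,v,r=18): return im[(v-r)*8:(v+r)*8,(u-r)*8:(u+r)*8]
cv2.imwrite('pics/o2.png',np.vstack([np.hstack([c(it,315,236),c(it,310,161)]),np.hstack([c(is_,314,212),c(is_,254,193)])]))
it=big('top0.png'); 
for r,z in((.098,.08),(.092,.08),(.086,.006)):
    P=[proj(t,[.53+r*np.cos(a),-.323+r*np.sin(a),z]) for a in np.linspace(0,6.28,60)]
    cv2.polylines(it,[np.int32((np.array(P)+.5)*8)],True,(0,0,255),2)
cv2.imwrite('pics/o3.png',cv2.resize(c(it,415,208,50),(500,500)))
E
```

```text
t 0.1 pos [ 0.2008 -0.5385  0.4038] yaw -69.56 Rz [-0.     0.002 -1.   ] j6 -0.21 F [-0.7  0.2 -0.1] w 0.0856
shift [-0.2717 -0.5839  0.0445] roll -1.458
[[0.734, 0.074, 0.02], [0.73, -0.08, 0.02], [0.724, -0.349, 0.02]]
```

View pics/o2.png

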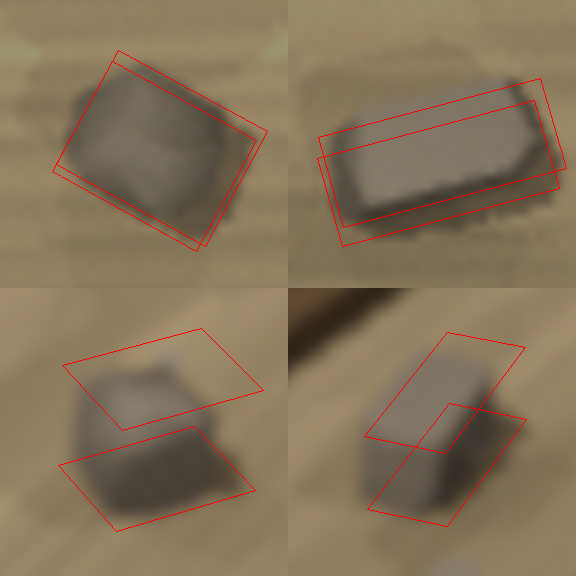

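View pics/o3.png

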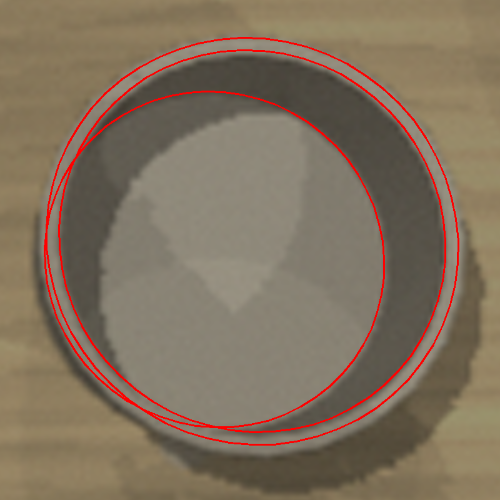

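The strip, lump and tub models match both views to within about 3 mm: strip (.652,-.078), lump (.464,-.087), tub (.528,-.325). Moving above the strip.

Call:
{"name": "move_arm", "arguments": {"commands": [[[-0.034,-0.073,0.005],-0.182,76],[[-0.068,-0.146,0.01],-0.364,76],[[-0.102,-0.219,0.015],-0.546,76],[[-0.136,-0.292,0.022],-0.728,76],[[-0.17,-0.365,0.028],-0.91,76],[[-0.204,-0.438,0.034],-1.09,76],[[-0.238,-0.511,0.04],-1.27,76],[[-0.272,-0.584,0.044],-1.458,76]], "squeeze": 50}}

```text
time: 1.1
eef_pos: [0.552, -0.1818, 0.3696]
tool_rot: [0.992, 0.124, -0.0, -0.0]
wrist_force: [1.0, -0.6, 0.3]
width: 0.0651
```

```bash
python3 go.py .652 -.078 .28 14
```

```text
t 1.1 pos [ 0.552  -0.1818  0.3696] yaw 14.3 Rz [-0.  0. -1.] j6 -0.78 F [ 1.  -0.6  0.3] w 0.0651
shift [ 0.1226 -0.0758  0.0896] roll 0.005
```

Call:
{"name": "move_arm", "arguments": {"commands": [[[0.123,-0.076,0.09],0.0,76],[[0.123,-0.076,0.09],0.0,76],[[0.123,-0.076,0.09],0.0,76],[[0.123,-0.076,0.09],0.0,76],[[0.123,-0.076,0.09],0.0,76],[[0.123,-0.076,0.09],0.0,76],[[0.123,-0.076,0.09],0.0,76],[[0.123,-0.076,0.09],0.0,76]]}}

```text
time: 2.1
eef_pos: [0.6519, -0.0807, 0.2808]
tool_rot: [0.993, 0.121, 0.0, 0.0]
wrist_force: [0.5, -0.2, 0.3]
width: 0.0651
```

```bash
python3 go.py .652 -.078 .178 14; python3 - <<'E'
from h import *
a=snap('top','top1.png');b=snap('side','side1.png')
f=lambda n,u,v:cv2.resize(cv2.imread('pics/'+n)[v-60:v+60,u-60:u+60],(390,390),interpolation=2)
cv2.imwrite('pics/c4.png',np.hstack([f('top1.png',310,161),f('side1.png',254,175)]))
E
```

```text
t 2.1 pos [ 0.6519 -0.0807  0.2808] yaw 13.9 Rz [ 0.001 -0.    -1.   ] j6 -0.55 F [ 0.5 -0.2  0.3] w 0.0651
shift [ 0.0007 -0.0026  0.1028] roll -0.002
```

View pics/c4.png

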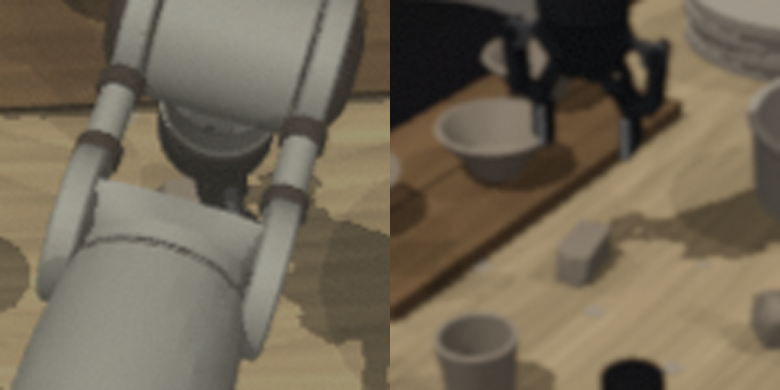

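The side view shows the open jaws aligned above the strip, at about (254,193) in the full image. Nothing is close enough to hit on the way down, so I descend and close.

Call:
{"name": "move_arm", "arguments": {"commands": [[[0,-0.003,0.03],0,76],[[0,-0.003,0.06],0,76],[[0,-0.003,0.085],0,76],[[0,-0.003,0.103],0,76],[[0,-0.003,0.103],0,76],[[0,-0.003,0.103],0,76],[[0,-0.003,0.103],0,20],[[0,-0.003,0.103],0,10]]}}

```text
time: 3.2
eef_pos: [0.652, -0.0773, 0.1785]
tool_rot: [0.993, 0.121, 0.001, 0.0]
wrist_force: [-1.1, 1.7, 30.7]
width: 0.0298
```

Call:
{"name": "move_arm", "arguments": {"commands": [[[0,0,0],0,5],[[0,0,0],0,5],[[0,0,0],0,5],[[0,0,0],0,5],[[0,0,0],0,5],[[0,0,0],0,5],[[0,0,-0.02],0,5],[[0,0,-0.05],0,5]]}}

```text
time: 4.2
eef_pos: [0.6504, -0.0769, 0.2268]
tool_rot: [0.993, 0.121, -0.002, -0.001]
wrist_force: [-0.4, -0.4, -1.2]
width: 0.0294
```

```bash
python3 go.py .559 -.315 .31 14; python3 - <<'E'
from h import *
b=snap('side','side2.png')
f=lambda n,u,v:cv2.resize(cv2.imread('pics/'+n)[v-60:v+60,u-60:u+60],(390,390),interpolation=2)
cv2.imwrite('pics/c5.png',f('side2.png',254,185))
E
```

```text
t 4.2 pos [ 0.6504 -0.0769  0.2268] yaw 13.95 Rz [-0.004  0.001 -1.   ] j6 -0.55 F [-0.4 -0.4 -1.2] w 0.0294
shift [-0.1463  0.2088 -0.0831] roll -0.001
```

View pics/c5.png

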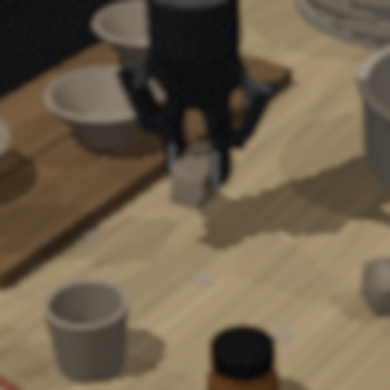

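The strip is held: width is 29.4 mm and it is off the table. The wrist read about 31 N as the fingers swung down while closing, so I'll stay higher for the lump. Carrying the strip up and over to the tub.

Call:
{"name": "move_arm", "arguments": {"commands": [[[0,0,-0.045],0,5],[[-0.01,0.015,-0.083],0,5],[[-0.04,0.057,-0.083],0,5],[[-0.068,0.098,-0.083],0,5],[[-0.097,0.138,-0.083],0,5],[[-0.125,0.179,-0.083],0,5],[[-0.146,0.209,-0.083],0,5],[[-0.146,0.209,-0.083],0,5]]}}

```text
time: 5.25
eef_pos: [0.5587, -0.3176, 0.3102]
tool_rot: [0.993, 0.12, -0.0, 0.0]
wrist_force: [-0.9, 0.4, -1.8]
width: 0.0291
```

```bash
python3 go.py .559 -.315 .192 14; python3 - <<'E'
from h import *
a=snap('top','top3.png');b=snap('side','side3.png')
f=lambda n,u,v:cv2.resize(cv2.imread('pics/'+n)[v-60:v+60,u-60:u+60],(390,390),interpolation=2)
cv2.imwrite('pics/c6.png',np.hstack([f('top3.png',414,208),f('side3.png',337,150)]))
E
```

```text
t 5.25 pos [ 0.5587 -0.3176  0.3102] yaw 13.73 Rz [-0. -0. -1.] j6 -0.94 F [-0.9  0.4 -1.8] w 0.0291
shift [ 0.001  -0.0025  0.1182] roll -0.005
```

View pics/c6.png

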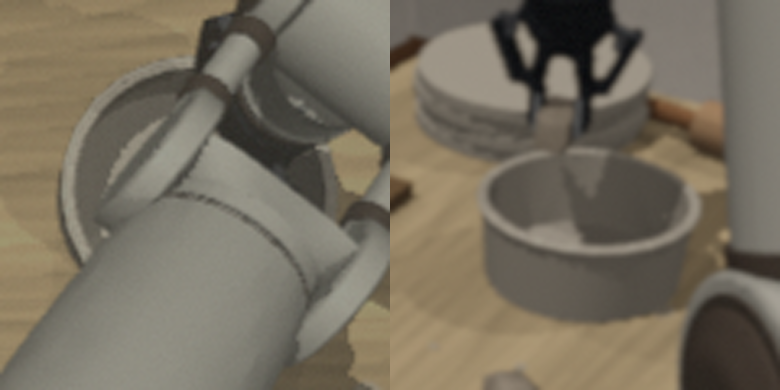

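The strip hangs over the tub, inside the rim, in both views. Lowering it and releasing.

Call:
{"name": "move_arm", "arguments": {"commands": [[[0,-0.002,0.03],0,5],[[0,-0.002,0.06],0,5],[[0,-0.002,0.09],0,5],[[0,-0.002,0.112],0,5],[[0,-0.002,0.12],0,5],[[0,-0.002,0.12],0,5],[[0,-0.002,0.12],0,5],[[0,-0.002,0.12],0,30]]}}

```text
time: 6.35
eef_pos: [0.5599, -0.3137, 0.1915]
tool_rot: [0.993, 0.121, 0.001, 0.001]
wrist_force: [-0.6, -0.6, -1.4]
width: 0.0293
```

Call:
{"name": "move_arm", "arguments": {"commands": [[[0,0,0],0,55],[[0,0,0],0,55],[[0,0,0],0,55],[[0,0,0],0,55],[[0,0,-0.03],0,55],[[0,0,-0.08],0,55],[[0,0,-0.13],0,55],[[0,0,-0.15],0,60]]}}

```text
time: 7.35
eef_pos: [0.5602, -0.3139, 0.3449]
tool_rot: [0.993, 0.121, 0.002, 0.003]
wrist_force: [0.5, -0.8, 0.2]
width: 0.0513
```

```bash
python3 go.py .464 -.087 .29 -30; python3 - <<'E'
from h import *
a=snap('top','top4.png');b=snap('side','side4.png')
f=lambda n,u,v:cv2.resize(cv2.imread('pics/'+n)[v-60:v+60,u-60:u+60],(390,390),interpolation=2)
cv2.imwrite('pics/c7.png',np.hstack([f('top4.png',414,208),f('side4.png',337,150)]))
E
```

```text
t 7.35 pos [ 0.5602 -0.3139  0.3449] yaw 13.95 Rz [ 0.006 -0.005 -1.   ] j6 -0.94 F [ 0.5 -0.8  0.2] w 0.0513
shift [-0.0389 -0.2437  0.0533] roll 0.767
```

View pics/c7.png

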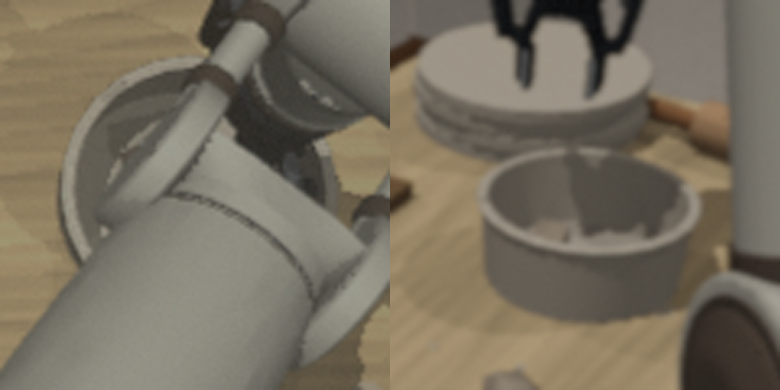

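The fingers are empty. I'll check the strip once the arm is clear of the tub. Moving above the lump.

Call:
{"name": "move_arm", "arguments": {"commands": [[[-0.007,-0.041,0.0],0.13,80],[[-0.013,-0.082,0.01],0.26,80],[[-0.02,-0.123,0.02],0.39,80],[[-0.026,-0.164,0.03],0.52,80],[[-0.033,-0.205,0.04],0.65,80],[[-0.039,-0.244,0.053],0.767,80],[[-0.039,-0.244,0.053],0.767,80],[[-0.039,-0.244,0.053],0.767,80]]}}

```text
time: 8.45
eef_pos: [0.4626, -0.086, 0.2861]
tool_rot: [0.966, -0.258, -0.001, -0.0]
wrist_force: [-0.1, -0.8, 1.0]
width: 0.0682
```

```bash
python3 go.py .464 -.087 .186 -30; python3 - <<'E'
from h import *
a=snap('top','top5.png');b=snap('side','side5.png')
f=lambda n,u,v:cv2.resize(cv2.imread('pics/'+n)[v-60:v+60,u-60:u+60],(390,390),interpolation=2)
cv2.imwrite('pics/c8.png',np.hstack([f('top5.png',414,208),f('side5.png',314,190)]))
E
```

```text
t 8.45 pos [ 0.4626 -0.086   0.2861] yaw -29.94 Rz [-0.002  0.    -1.   ] j6 0.08 F [-0.1 -0.8  1. ] w 0.0682
shift [1.800e-03 1.000e-04 1.001e-01] roll 0.001
```

View pics/c8.png

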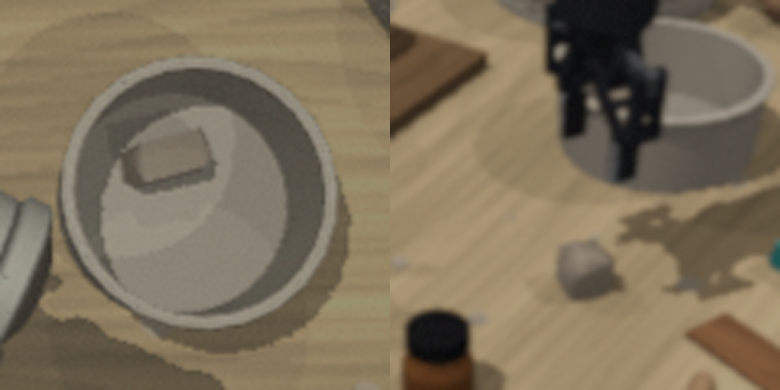

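The strip lies flat on the tub floor at top pixel (406,197). Before descending on the lump I check that the fingers are lined up with it.

```bash
python3 - <<'E'
from h import *
for z in(.131,.02): 
    p=proj(s,[.4626,-.086,z]); print(p,(p-[254,130])*3.25+[390,0])
E
```

```text
[317.69724433 175.03892375] [597.01604408 146.37650217]
[315.31951998 211.77632916] [589.28843994 265.77306976]
```

Call:
{"name": "move_arm", "arguments": {"commands": [[[0.001,0,0.03],0,80],[[0.001,0,0.06],0,80],[[0.001,0,0.085],0,80],[[0.001,0,0.1],0,80],[[0.001,0,0.1],0,80],[[0.001,0,0.1],0,80],[[0.001,0,0.1],0,30],[[0.001,0,0.1],0,15]]}}

```text
time: 9.55
eef_pos: [0.4643, -0.0866, 0.1884]
tool_rot: [0.966, -0.259, 0.001, 0.0]
wrist_force: [0.7, 0.2, -0.6]
width: 0.0388
```

Call:
{"name": "move_arm", "arguments": {"commands": [[[0,0,0],0,15],[[0,0,0],0,15],[[0,0,0],0,15],[[0,0,0],0,15],[[0,0,0],0,15],[[0,0,0],0,15],[[0,0,-0.02],0,15],[[0,0,-0.05],0,15]]}}

```text
time: 10.55
eef_pos: [0.463, -0.0861, 0.2369]
tool_rot: [0.966, -0.259, -0.001, -0.0]
wrist_force: [0.1, 0.2, -0.4]
width: 0.0386
```

```bash
python3 go.py .492 -.334 .315 -76; python3 - <<'E'
from h import *
b=snap('side','side6.png')
f=lambda n,u,v:cv2.resize(cv2.imread('pics/'+n)[v-60:v+60,u-60:u+60],(390,390),interpolation=2)
cv2.imwrite('pics/c9.png',f('side6.png',314,190))
E
```

```text
t 10.55 pos [ 0.463  -0.0861  0.2369] yaw -29.99 Rz [-0.002  0.001 -1.   ] j6 0.08 F [ 0.1  0.2 -0.4] w 0.0386
shift [ 0.1489  0.2003 -0.0784] roll 0.803
```

View pics/c9.png

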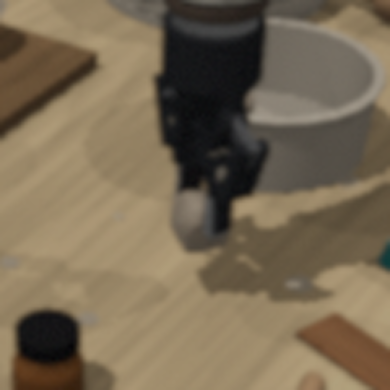

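The lump is held (38.6 mm) and lifted. Carrying it to the near side of the tub with a turn.

Call:
{"name": "move_arm", "arguments": {"commands": [[[0,0,-0.04],0,15],[[0.01,0.015,-0.078],0.1,15],[[0.037,0.05,-0.078],0.24,15],[[0.064,0.086,-0.078],0.38,15],[[0.091,0.122,-0.078],0.52,15],[[0.118,0.158,-0.078],0.66,15],[[0.149,0.2,-0.078],0.803,15],[[0.149,0.2,-0.078],0.803,15]]}}

```text
time: 11.6
eef_pos: [0.4924, -0.3372, 0.3146]
tool_rot: [0.787, -0.617, 0.0, 0.0]
wrist_force: [0.1, 1.0, -1.1]
width: 0.0387
```

```bash
python3 go.py .492 -.334 .201 -76; python3 - <<'E'
from h import *
a=snap('top','top7.png');b=snap('side','side7.png')
f=lambda n,u,v:cv2.resize(cv2.imread('pics/'+n)[v-60:v+60,u-60:u+60],(390,390),interpolation=2)
cv2.imwrite('pics/c10.png',np.hstack([f('top7.png',414,208),f('side7.png',337,150)]))
E
```

```text
t 11.6 pos [ 0.4924 -0.3372  0.3146] yaw -76.23 Rz [ 0.    -0.001 -1.   ] j6 0.53 F [ 0.1  1.  -1.1] w 0.0387
shift [-0.0033 -0.0004  0.1136] roll -0.004
```

View pics/c10.png

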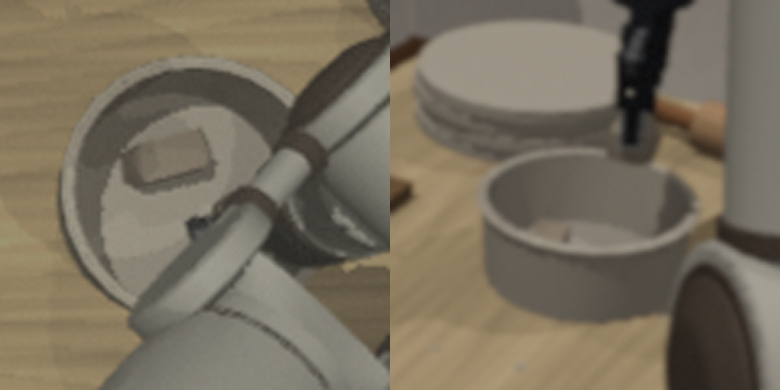

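The lump hangs inside the rim, and the strip below is clear of it at (406,197). Lowering and releasing.

Call:
{"name": "move_arm", "arguments": {"commands": [[[-0.003,0,0.03],0,15],[[-0.003,0,0.06],0,15],[[-0.003,0,0.09],0,15],[[-0.003,0,0.108],0,15],[[-0.003,0,0.115],0,15],[[-0.003,0,0.115],0,15],[[-0.003,0,0.115],0,15],[[-0.003,0,0.115],0,40]]}}

```text
time: 12.7
eef_pos: [0.4923, -0.3315, 0.2012]
tool_rot: [0.788, -0.616, 0.001, 0.0]
wrist_force: [-0.2, 1.2, -1.7]
width: 0.0388
```

Call:
{"name": "move_arm", "arguments": {"commands": [[[0,0,0],0,64],[[0,0,0],0,64],[[0,0,0],0,64],[[0,0,0],0,64],[[0,0,-0.03],0,64],[[0,0,-0.08],0,64],[[0,0,-0.13],0,64],[[0,0,-0.17],0,64]]}}

```text
time: 13.7
eef_pos: [0.4921, -0.3312, 0.3726]
tool_rot: [0.788, -0.616, 0.001, 0.0]
wrist_force: [0.6, 0.6, 0.4]
width: 0.0546
```

```bash
python3 go.py .44 -.05 .38 -30
```

```text
t 13.7 pos [ 0.4921 -0.3312  0.3726] yaw -76.0 Rz [ 0.001 -0.001 -1.   ] j6 0.53 F [0.6 0.6 0.4] w 0.0546
shift [-0.2855 -0.0175 -0.0079] roll -0.803
```

Backing the arm away to see the tub.

Call:
{"name": "move_arm", "arguments": {"commands": [[[-0.05,-0.003,0],-0.14,64],[[-0.1,-0.006,0],-0.28,64],[[-0.15,-0.009,0],-0.42,64],[[-0.2,-0.012,0],-0.56,64],[[-0.25,-0.015,0],-0.7,64],[[-0.285,-0.018,-0.005],-0.8,64],[[-0.285,-0.018,-0.005],-0.8,64],[[-0.285,-0.018,-0.005],-0.8,64]]}}

```text
time: 14.7
eef_pos: [0.4406, -0.0506, 0.3753]
tool_rot: [0.965, -0.261, 0.0, 0.0]
wrist_force: [0.4, 0.6, -0.9]
width: 0.0548
```

```bash
python3 - <<'E'
from h import *
a=snap('top','top8.png');b=snap('side','side8.png')
f=lambda n,u,v:cv2.resize(cv2.imread('pics/'+n)[v-60:v+60,u-60:u+60],(390,390),interpolation=2)
cv2.imwrite('pics/c11.png',np.hstack([f('top8.png',414,208),f('side8.png',337,165)]))
g=lambda n:cv2.imread('pics/'+n)[150:260,170:280]
cv2.imwrite('pics/c12.png',cv2.resize(np.hstack([g('side0.png'),g('side8.png')]),None,fx=3.5,fy=3.5))
E
```

```text
(no output)
```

View pics/c11.png

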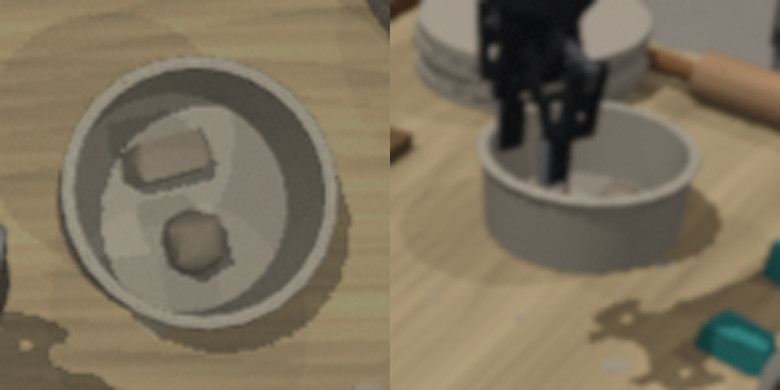

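View pics/c12.png

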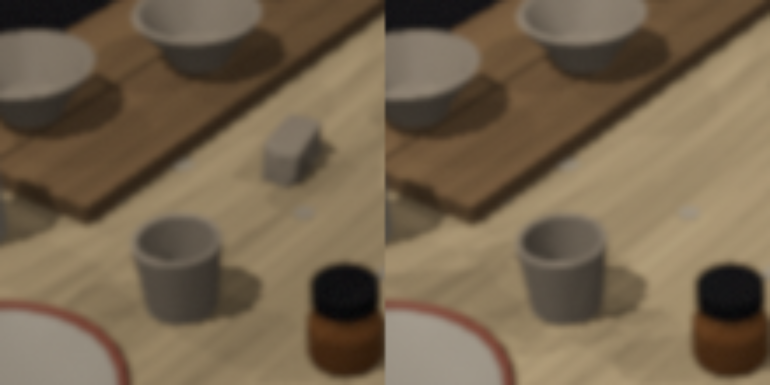

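Both scraps lie flat inside the tub, the strip at (406,197) and the lump at (414,223) in the top view. The cup stands exactly as before, and the arm touches nothing. Handing in.

```bash
python3 -c "
from plant import arm
print(arm.job_done(), arm.state()['time'])"
```

```text
the job is handed in; nothing more can be done
the job is handed in; nothing more can be done
```

Both clay scraps are in the low, wide tub, and I handed the job in at about 15 s of the 58 s allowed. I put the torn strip in first, at the far side of the tub floor. The knobbly lump followed at the near side.

**Last checks:** The top view shows both scraps lying flat on the tub floor, well clear of the wall and of each other. In the side view the cup is in the same place, upright, as before the work. The gripper was empty and clear of everything.

**One thing to note:** The wrist force briefly read about 31 N upward while the fingers closed on the strip near the table. That is below both force limits, and I gripped the lump about 10 mm higher to avoid a repeat. No check failed or disagreed.

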